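# Twist the cocoa-nib grinder's bayonet lid to its pulse mark and hold it

## Robot

A 7-joint arm with a two-finger parallel gripper is mounted at the origin on a cart in front of the work surface, level with it; the furniture and walls round the work are solid. World frame = base frame: x ahead of the robot, y to its left, z up, the work surface at z = 0. Lengths are in mm, angles in degrees, forces in N, time in s.
With the tool pointing down it reaches from about 400 to 850 mm from the base axis. Payload 4.5 kg.
Tool frame: the origin (TCP) lies at the very end of the fingers, on their centre line; the grasp point (between the pads) lies 19 mm behind it; z points along the fingers, y is the line along which they close (so a half turn about z gives the same grasp; the last joint's range is limited). The gripper opens to 88 mm and grips with 3 to 60 N. Pads are 18 mm wide; open, the fingers measure 123 mm over their backs; the gripper's body (75 mm by 187 mm) begins 45 mm behind the grasp point.
Start: joints at [-73.006, 39.483, -11.15, 89.685, 9.013, 51.709, -12.324], TCP at [162.345, 603.571, 238.743] pointing down, gripper open.
Joint ranges: [-172.22, 172.22], [-26.19, 119.32], [-84.43, 86.54], [7.71, 146.69], [-57.33, 237.33], [2.42, 119.75], [-152.13, 152.13]. Speed limits (degrees/s): [147.25, 147.25, 180, 180, 180, 180, 180].

## Interface

Orientations are given as [roll, pitch, yaw] about the fixed x, y, z axes, in that order (R = Rz(yaw) Ry(pitch) Rx(roll)).
In Python, from rig import manip, optics gives the robot as it stands.
- The arm moves only by the shell command python3 -m crank 'ROWS'. ROWS is JSON, a list of rows, each a list of 3 entries, a list of its own where there are three numbers: the shift along the tool's x, y, z in units of 50 mm (1.0 is 50 mm), then the turn about the tool's z in rad, then the finger opening in mm, from 0 to 88.1. In form: [[[x, y, z], twist, hand], ...]. A call has 1 to 8 rows; each row shifts and turns the commanded pose from where the row before left it, along the tool's axes as they then stand; what a row does not reach is not made up. A row lasts 1/10 s, in which the tool goes at most 50 mm and 8.59 degrees, less where a joint would pass 70% of its speed; a pose out of reach is approached as far as the arm can. A call is refused whole if a number of a shift passes 1 or a number of a turn 0.15, either way. A call with a gripper value outside its range is refused whole. The fingers move at their own pace and stop on an object; the grip force is fixed at half the most. Time passes only in rows, so rows that do not move let the fingers close. It gives the time, the measured TCP pose, the force, the opening and the grip force at its end, in the units of the state.
- manip.read_state(): the state, without advancing time (a new reading comes with each control period).
- optics.snapshot(name): name is "scene" or "top" or "wrist"; returns the picture (480x640x3 uint8, red, green, blue); there is no depth.
- optics.camera_model(name): a dict with "mtx" (3x3 intrinsics, pixels), "R" (3x3) and "t" (3): a world point X has camera coordinates R X + t; the wrist camera has in their place "T_tool_cam" (4x4, takes a point from camera to tool coordinates, whose origin is the TCP and whose axes are the flange's). Camera axes: x right, y down, z forward; pixel columns grow to the right and rows downward; lengths in mm; the calibration is good to about 2 mm. A picture is of the moment at which its call begins: read the wrist's pose just before it. camera_model takes no time and is no camera call.
- manip.finish_job(): hands the job in; it is judged then, once.
The state is a dict: "time": time; "q": joint angles; "qvel": joint speeds; "joint_efforts": joint torques, N m; "tool_pos": TCP position; "eef_rot": TCP orientation; "ft_force": force on the tool from outside, world axes, zero at the start; "torque": the same for the moment, N m; "opening": opening from 0.0 (shut) to 1.0 (fully open); "grasp_force": force on a finger pad.
Only numpy, scipy, OpenCV 4.12 (cv2) and the standard library are available. Lean on these libraries where they do the work, as an engineer would, in place of code of your own. Each camera call takes 0.05 s, during which the arm holds its last target. There are 200 camera calls.

## Task

Put the lid on the cocoa-nib grinder: drop its two lugs through the entry slots (lid's white lines at the collar's white marks) until the cover sits flat on the collar, then twist it clockwise, seen from above, to the yellow pulse mark, halfway to the red lock mark, and never as far as the lock click. The lid springs back if released, so finish while still gripping it and holding it steady at the yellow mark. Leave the round box, the green chocolate bar and the small carton where they are.

Things in the scene. Friction and masses are not known exactly. Their poses are not given: they have to be found in the camera images.
- grinder: Small electric cocoa-nib grinder, fixed to the table: steel body, black foot, round black collar on top, 100 mm across; collar top 75 mm above the table. Origin: centre of underside; z up, its axis; x runs through both entry slots. Small red-centred button on its -x side (not needed). When the lid is fully down, the lid's origin is 55 mm above this one and its disc rests on the collar.
- mouth (a point): Centre of the collar's mouth, at its flat top. Round hole 57 mm across, widened at the grinder's +x and -x by slots 17 mm wide that reach 37 mm from the axis. They pass a 6 mm flange into a chamber (23 mm from collar top to floor) where the lugs turn beneath the flange. A lug in its slot cannot turn anticlockwise. If lugs miss the slots, the lid stands 14 mm too high.
- white_mark (a point): White entry line on the collar top by the slot, 45 mm from the axis, at the grinder's +x; its twin lies across the mouth at -x.
- yellow_mark (a point): Yellow pulse line, 45 mm from the axis, 30 degrees clockwise (seen from above) of the white one; twin across the mouth. On the way, from about 8 degrees, the lugs push a spring: about 0.1 N m here; it turns the lid back when released.
- red_mark (a point): Red lock line, 45 mm from the axis, 60 degrees clockwise of the white one; twin across the mouth. The turn ends here (spring about 0.2 N m); a sprung ball begins to click past a lug when the lid has turned about 50 degrees.
- grinder_lid: Loose lid, about 0.15 kg, upright on its spigot on the table. Origin: centre of underside; z up, its axis. Spigot 52 mm across, 20 mm high, tapered foot; then grey disc 80 mm across from 20 to 28 mm; black grip bar on top. White lines on the disc at both ends of the bar (+x, -x), above the lugs. Half a turn makes no difference.
- lid_grip (a point): Point in the lid's grip bar, 50 mm above the lid's origin, on its axis. Bar 56 mm long (lid's x), 16 mm thick (lid's y), from 28 to 54 mm above the origin: pinch across the 16 mm; fingertips clear the disc when the point 19 mm behind them is here.
- lid_lugs (a point): On the lid's axis, level with the underside of its two lugs, 6 mm above the lid's origin. Lugs at the lid's +x and -x reach 35 mm from the axis, 12 mm wide along y, 6 mm thick; 2 mm free height beneath the flange when the lid is down.
- round_box: Bystander: round light wood box, 68 mm across, 30 mm high; origin at centre of underside.
- green_bar: Bystander: green wrapped chocolate bar lying flat, 56 x 139 x 11 mm; origin at centre of underside.
- small_carton: Bystander: dark upright carton with a pale front, 24 x 58 x 85 mm; origin at centre of underside.

How it is judged (in metres and radians):
On the way:
1. the lid is fully down in the grinder at the entry position (white lines together) (z of grinder_lid in the frame of grinder below 0.0595 m and horizontal distance between grinder_lid and grinder below 0.006 m and angle between the x axis of grinder_lid and the x axis of grinder, either way round below 0.25 rad), for 0.1 s.
At the end, for the whole second after the job is handed in: Through the last second: lid down in the grinder (origin 51 to 58.5 mm above the grinder's, within 5 mm of its axis, tilt under 0.08 rad), twisted 0.40 to 0.65 rad (23 to 37 degrees) clockwise from entry, at the yellow mark, and still gripped (fingers press on it with over 2 N) (angle between the x axis of grinder_lid and the x axis of grinder, either way round between 0.4 and 0.65 rad and z of grinder_lid in the frame of grinder between 0.051 and 0.0585 m and horizontal distance between grinder_lid and grinder below 0.005 m and angle between grinder_lid's own z axis and vertical below 0.08 rad and contact force between the fingers and grinder_lid above 2 N); the arm keeps its last pose, push and grip.
It fails at once if the lid is twisted on to the lock click (over 50 degrees) (z of grinder_lid in the frame of grinder below 0.0595 m and horizontal distance between grinder_lid and grinder below 0.01 m and angle between the x axis of grinder_lid and the x axis of grinder, either way round above 0.88 rad).
It fails at once if the round box is moved more than 3 cm (distance of round_box from where it was at the start of the episode above 0.03 m).
It fails at once if the green chocolate bar is moved more than 3 cm (distance of green_bar from where it was at the start of the episode above 0.03 m).
It fails at once if the small carton is moved more than 3 cm (distance of small_carton from where it was at the start of the episode above 0.03 m).
It also fails if it takes over 48 s, if anything falls off the work surface, if the arm or the gripper's body presses on something with over 40 N, if the wrist force passes 120 N, or if a joint passes its speed limit or range.

## Working session

There is one attempt and no reset: what is moved stays moved. The work goes in short steps, Python scripts to look and compute and a shell command to move; the robot and the scene stay as the last step left them, time stands still between calls to the robot, and variables do not carry over. Pictures are saved under pics/ and viewed, at most 10 in all, crops included, and the job is handed in when it is done.

```bash
ls; mkdir -p pics; python3 - <<'E'
from rig import manip, optics
import cv2,numpy as np
np.set_printoptions(precision=3,suppress=True)
print(manip.read_state())
for n in("top","scene"):
    im=optics.snapshot(n); cv2.imwrite(f"pics/{n}0.png",im[:,:,::-1]); print(n,optics.camera_model(n))
print(optics.camera_model("wrist"))
E
```

```text
pics
{'time': 0.0, 'q': array([-73.006,  39.534, -11.144,  89.745,   9.013,  51.709, -12.323]), 'qvel': array([ 0.03 ,  0.075,  0.015, -0.041,  0.096, -0.075, -0.042]), 'joint_efforts': array([  0.   , -52.758,  -1.267, -15.343,  -0.053,   0.007,   0.   ]), 'tool_pos': array([162.267, 602.914, 237.896]), 'eef_rot': array([-179.894,    0.009,  164.948]), 'ft_force': array([ 0.104,  0.452, -0.532]), 'torque': array([-0.003,  0.029, -0.018]), 'grasp_force': 0.0, 'opening': 1.0015871205851639}
top {'mtx': array([[555.656,   0.   , 316.044],
       [  0.   , 555.656, 233.159],
       [  0.   ,   0.   ,   1.   ]]), 'R': array([[ 0.011, -1.   , -0.002],
       [-0.983, -0.011, -0.184],
       [ 0.184,  0.004, -0.983]]), 't': array([  48.118,  565.213, 1074.764])}
scene {'mtx': array([[481.22 ,   0.   , 319.598],
       [  0.   , 481.22 , 243.849],
       [  0.   ,   0.   ,   1.   ]]), 'R': array([[ 0.655, -0.755,  0.011],
       [-0.439, -0.393, -0.808],
       [ 0.615,  0.525, -0.589]]), 't': array([-334.482,  321.644,  575.244])}
{'mtx': array([[334.392,   0.   , 318.478],
       [  0.   , 334.392, 240.872],
       [  0.   ,   0.   ,   1.   ]]), 'T_tool_cam': array([[   0.001,   -0.947,   -0.32 ,   83.737],
       [   1.   ,    0.   ,    0.001,    0.274],
       [  -0.001,   -0.32 ,    0.947, -146.669],
       [   0.   ,    0.   ,    0.   ,    1.   ]])}
```

View pics/top0.png

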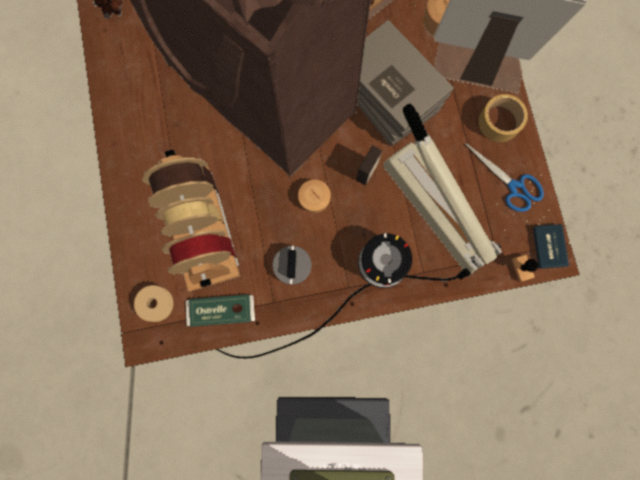

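View pics/scene0.png

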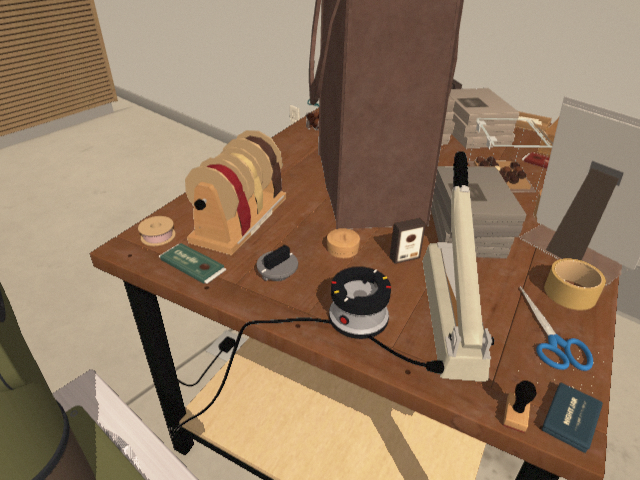

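The top view shows the lid at about (292,265) with its bar along the image vertical, and the grinder collar at about (386,258). The carton is at (369,165), the round box at (314,195) and the bar at (221,310). Next I'll measure the collar and lid marks.

```bash
cat > h.py <<'E'
import cv2,numpy as np
from rig import manip,optics
from scipy.spatial.transform import Rotation as Ro
np.set_printoptions(precision=2,suppress=True)
def cam(name,st=None):
    m=optics.camera_model(name);K=np.array(m["mtx"])
    if name!="wrist": R=np.array(m["R"]);t=np.array(m["t"]);return K,R.T,-R.T@t
    T=np.array(m["T_tool_cam"]);Rt=Ro.from_euler("xyz",st["eef_rot"],degrees=True).as_matrix()
    return K,Rt@T[:3,:3],Rt@T[:3,3]+st["tool_pos"]
def ray(c,px,z):
    K,Rc,C=c; px=np.atleast_2d(px).astype(float)
    d=(Rc@np.linalg.inv(K)@np.c_[px,np.ones(len(px))].T).T
    return C+d*((z-C[2])/d[:,2])[:,None]
def blobs(im,mask,roi,amin=3):
    x0,y0,x1,y1=roi; m=np.zeros(mask.shape,np.uint8); m[y0:y1,x0:x1]=mask[y0:y1,x0:x1]
    n,l,s,c=cv2.connectedComponentsWithStats(m.astype(np.uint8))
    return [(c[i],s[i,4]) for i in range(1,n) if s[i,4]>=amin]
def masks(im):
    h=cv2.cvtColor(im,cv2.COLOR_RGB2HSV);H,S,V=[h[:,:,i].astype(int) for i in range(3)]
    return dict(white=(S<50)&(V>170),yellow=(H>18)&(H<35)&(S>110)&(V>130),red=((H<8)|(H>172))&(S>150)&(V>110),dark=(V<60))
E
python3 - <<'E'
from h import *
im=cv2.imread("pics/top0.png")[:,:,::-1].copy();c=cam("top");M=masks(im)
for k in("white","yellow","red"):
    for p,a in blobs(im,M[k],(355,225,420,295),2): print("col",k,p,a,ray(c,p,75)[0])
for p,a in blobs(im,M["white"],(265,235,320,295),2): print("lid w",p,a,ray(c,p,28)[0])
for p,a in blobs(im,M["dark"],(265,235,320,295),20): print("lid bar",p,a,ray(c,p,54)[0])
for p,a in blobs(im,M["dark"],(350,222,420,295),100): print("collar",p,a,ray(c,p,75)[0])
a=cv2.resize(im[222:300,255:425],None,fx=4.5,fy=4.5,interpolation=cv2.INTER_CUBIC);cv2.imwrite("pics/crop.png",a[:,:,::-1])
E
```

```text
col white [384.75 235.  ] 4 [558.2  -82.15  75.  ]
col white [375.  254.5] 2 [518.87 -62.48  75.  ]
col white [389.4 280.2] 5 [468.4  -90.22  75.  ]
col yellow [396.78 237.11] 9 [ 554.2  -105.96   75.  ]
col yellow [377.12 278.12] 8 [472.2  -66.26  75.  ]
col red [406.2 244.3] 10 [ 539.94 -124.38   75.  ]
col red [367.75 270.12] 8 [487.73 -48.    75.  ]
lid w [292.5 247. ] 6 [539.63 102.78  28.  ]
lid w [290.56 281.22] 9 [468.88 105.4   28.  ]
lid bar [290.49 263.56] 241 [501.77 104.95  54.  ]
collar [384.16 256.04] 1312 [516.  -80.5  75. ]
```

View pics/crop.png

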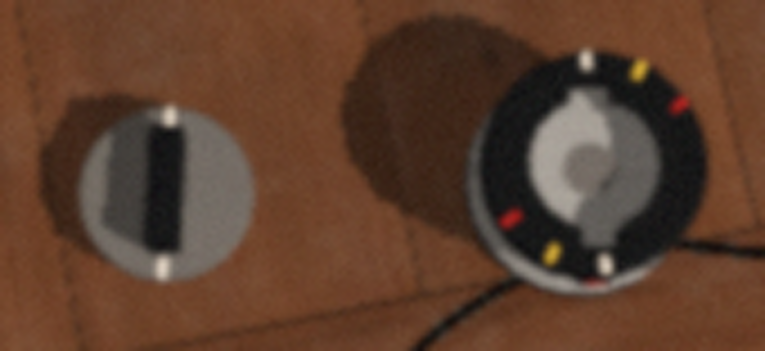

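The crop shows the white marks at the top and bottom of the collar, with yellow and red clockwise of them. The lid's bar is nearly aligned with the slots. The marks agree: mouth at about (513.4,-86.2) with axis at +4.5°; lid at about (503.5,104.3) with axis at -2.1°. The spool rack next to the lid could be a clearance problem, so I'll check it and work out the approach.

```bash
python3 - <<'E'
from h import *
c=cam("top");s=cam("scene")
def tri(a,b):
    d=[];C=[]
    for k,p in((c,a),(s,b)):
        v=k[1]@np.linalg.inv(k[0])@np.r_[p,1.];v/=np.linalg.norm(v);d.append(v);C.append(k[2])
    A=np.c_[d[0],-d[1]];t=np.linalg.lstsq(A,C[1]-C[0],rcond=None)[0]
    return C[0]+t[0]*d[0],C[1]+t[1]*d[1]
print("lid bar ends z54",ray(c,[[290,281-3],[291,250]],54))
print("peg",tri((205,282),(200,204)))
print("base corner front right z10",ray(c,(239,279),10),ray(s,(238,248),10))
for z in(60,90,120):print("red disc right",z,ray(c,[(233,240),(236,258)],z))
print("cutter",tri((492,258),(472,355)), "handle",tri((408,108),(461,155)))
for z in (0,30,60): print("cutter left",ray(c,[(386,165),(470,268)],z)) 
# lid disc centre from contour
im=cv2.imread("pics/top0.png")[:,:,::-1].copy();h=cv2.cvtColor(im,cv2.COLOR_RGB2HSV)
m=np.zeros((480,640),np.uint8);m[235:295,262:322]=((h[:,:,1]<60))[235:295,262:322]
ct=max(cv2.findContours(m,0,1)[0],key=cv2.contourArea);e=cv2.minEnclosingCircle(ct);print("disc",e,ray(c,e[0],28),ray(c,(e[0][0]+e[1],e[0][1]),28))
E
```

```text
lid bar ends z54 [[472.74 105.35  54.  ]
 [529.29 104.46  54.  ]]
peg (array([456.84, 261.83, 117.18]), array([458.2 , 260.9 , 117.12]))
base corner front right z10 [[474.07 213.37  10.  ]] [[502.08 215.56  10.  ]]
red disc right 60 [[547.42 221.21  60.  ]
 [510.98 213.79  60.  ]]
red disc right 90 [[542.24 216.52  90.  ]
 [506.79 209.31  90.  ]]
red disc right 120 [[537.06 211.84 120.  ]
 [502.6  204.83 120.  ]]
cutter (array([ 516.16, -296.52,   63.11]), array([ 512.47, -291.38,   60.96])) handle (array([ 759.11, -107.12,  231.09]), array([ 760.62, -109.47,  232.14]))
cutter left [[ 726.86  -95.72    0.  ]
 [ 503.6  -269.29    0.  ]]
cutter left [[ 717.3   -91.96   30.  ]
 [ 499.82 -261.05   30.  ]]
cutter left [[ 707.75  -88.21   60.  ]
 [ 496.04 -252.81   60.  ]]
disc ((291.3503723144531, 264.6404724121094), 18.939247131347656) [[502.95 104.44  28.  ]] [[503.38  65.58  28.  ]]
```

```bash
python3 -m crank '[[[-0.57,-0.49,0],0,88],[[-0.57,-0.49,0],0,88],[[-0.57,-0.49,0],0,88],[[-0.57,-0.49,0],0,88],[[-0.57,-0.49,0],0,88],[[-0.57,-0.49,0],0,88],[[-0.57,-0.49,0],0,88],[[-0.57,-0.49,0],0,88]]'
python3 -m crank '[[[-0.57,-0.49,0],0,88],[[-0.57,-0.49,0],0,88],[[-0.57,-0.49,0],0,88],[[-0.57,-0.49,0],0,88],[[-0.57,-0.49,0],0,88],[[-0.57,-0.49,0],0,88],[[-0.57,-0.49,0],0,88],[[-0.3,-0.3,0],-0.1,88]]'
python3 -m crank '[[[0,0,0],-0.125,88],[[0,0,0],0,88],[[0,0,0],0,88]]'
```

```text
time: 0.9
tool_pos: [332.2, 353.5, 238.5]
eef_rot: [-180.0, -0.0, 165.0]
ft_force: [0.1, 0.5, 0.7]
opening: 0.996
grasp_force: 0.0
time: 1.7
tool_pos: [491.8, 115.9, 238.4]
eef_rot: [-179.9, 0.0, 170.6]
ft_force: [0.4, 0.4, -0.6]
opening: 0.998
grasp_force: 0.0
time: 2.0
tool_pos: [489.9, 119.6, 238.5]
eef_rot: [180.0, -0.0, 177.7]
ft_force: [-0.8, 0.1, 0.4]
opening: 1.003
grasp_force: 0.0
```

```bash
python3 - <<'E'
from h import *
st=manip.read_state();im=optics.snapshot("wrist");c=cam("wrist",st);cv2.imwrite("pics/w1.png",im[:,:,::-1])
M=masks(im)
for k,z in(("white",28),("white",75),("yellow",75),("red",75)):
    for p,a in blobs(im,M[k],(0,0,640,480),5):
        if a<120: 
            w=ray(c,p,z)[0]
            if (z==75 and np.hypot(w[0]-513,w[1]+86)<60) or (z==28 and np.hypot(*(w[:2]-[503,104]))<60): print(k,p,a,w)
E
```

```text
white [306.31 254.46] 13 [542.71 104.4   28.  ]
white [ 96.51 207.4 ] 43 [469.24 -89.05  75.  ]
white [125.57 292.59] 37 [559.38 -81.66  75.  ]
yellow [121.84 210.84] 51 [473.51 -65.88  75.  ]
yellow [102.57 289.81] 37 [ 555.26 -104.57   75.  ]
red [120.5 195.5] 10 [458.88 -63.79  75.  ]
red [143.91 225.51] 43 [488.71 -47.94  75.  ]
red [ 81.65 277.18] 34 [ 540.3  -122.28   75.  ]
```

View pics/w1.png

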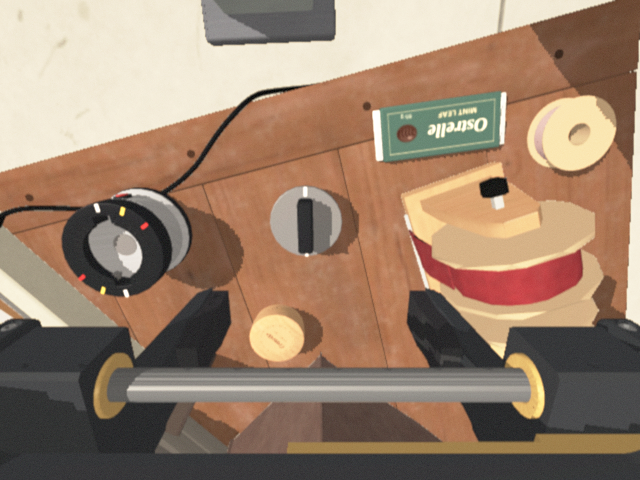

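The wrist picture confirms the collar marks: centre about (514.4,-85.2), axis 4.7°. The lid bar is centred near (305,222), and the spool rack is right of the fingers with a small gap. I'll descend to just above the bar and check again.

```bash
python3 -m crank '[[[-0.28,-0.29,0],0,88],[[0,0,0.5],0,88],[[0,0,0.6],0,88],[[0,0,0.6],0,88],[[0,0,0.6],0,88],[[0,0,0.4],0,88],[[0,0,0],0,88],[[0,0,0],0,88]]'; python3 - <<'E'
from h import *
st=manip.read_state();im=optics.snapshot("wrist");c=cam("wrist",st);cv2.imwrite("pics/w2.png",im[:,:,::-1])
for p,a in blobs(im,masks(im)["white"],(0,0,640,480),5):
    w=ray(c,p,28)[0]
    if np.hypot(*(w[:2]-[503,104]))<60: print(p,a,w)
E
```

```text
time: 2.85
tool_pos: [503.7, 105.0, 104.0]
eef_rot: [180.0, -0.0, 177.9]
ft_force: [-0.6, -0.2, 0.3]
opening: 1.003
grasp_force: 0.0
[307.25 242.48] 4804 [496.22  97.87  28.  ]
```

View pics/w2.png

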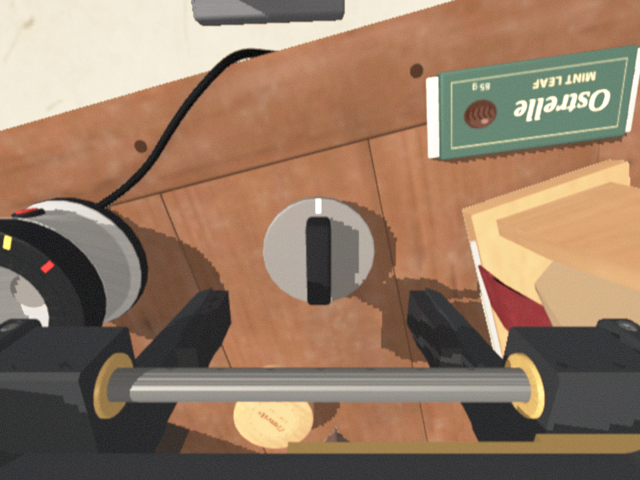

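The bar is vertical at column 318, and the fingers straddle it with clearance to the rack on the right (about column 465). A quick check of the lid's x before descending.

```bash
python3 - <<'E'
from h import *
st=manip.read_state();c=cam("wrist",st)
print(ray(c,[(319,198),(263,249),(374,249),(318,303)],28), ray(c,(319,217),54))
E
python3 -m crank '[[[0,0,0.4],0,88],[[0,0,0.4],0,88],[[0,0,0.4],0,88],[[0,0,0.22],0,88],[[0,0,0],0,88],[[0,0,0],0,88]]'
```

```text
[[465.57 107.3   28.  ]
 [500.73  66.21  28.  ]
 [503.69 145.03  28.  ]
 [545.42 103.63  28.  ]] [[471.99 106.99  54.  ]]
time: 3.5
tool_pos: [504.3, 104.5, 33.6]
eef_rot: [180.0, 0.1, 177.8]
ft_force: [0.3, 0.0, -0.1]
opening: 0.995
grasp_force: 0.0
```

```bash
python3 -m crank '[[[0,0,0.04],0,5],[[0,0,0],0,5],[[0,0,0],0,5],[[0,0,0],0,5],[[0,0,0],0,5],[[0,0,0],0,5],[[0,0,0],0,5],[[0,0,0],0,5]]'
python3 -m crank '[[[0,0,0],0,5],[[0,0,0],0,5]]'
```

```text
time: 4.3
tool_pos: [503.7, 104.3, 30.7]
eef_rot: [180.0, -0.0, 177.8]
ft_force: [-0.2, -0.1, -0.3]
opening: 0.297
grasp_force: 0.0
time: 4.5
tool_pos: [503.8, 104.4, 30.7]
eef_rot: [180.0, 0.0, 177.8]
ft_force: [-0.1, 0.9, -0.6]
opening: 0.177
grasp_force: 30.0
```

```bash
python3 -m crank '[[[0,0,-0.2],0,5],[[0,0,-0.4],0,5],[[0,0,-0.5],0,5],[[0,0,-0.5],0,5],[[0,0,-0.5],0,5],[[0,0,-0.3],0,5],[[0,0,0],0,5]]'
python3 -m crank '[[[-0.04,-0.3,0],0,5],[[-0.05,-0.5,0],0,5],[[-0.05,-0.6,0],0,5],[[-0.05,-0.6,0],0,5],[[-0.05,-0.6,0],0,5],[[-0.05,-0.6,0],0,5],[[-0.04,-0.4,0],0,5],[[-0.02,-0.19,0],0,5]]'
python3 -m crank '[[[0,0,0],-0.06,5],[[0,0,0],-0.06,5],[[0,0,0],0,5],[[0,0,0],0,5]]'
python3 - <<'E'
from h import *
st=manip.read_state();im=optics.snapshot("wrist");c=cam("wrist",st);cv2.imwrite("pics/w3.png",im[:,:,::-1]);print(st["tool_pos"],st["eef_rot"])
M=masks(im)
for k,z in(("white",75),("yellow",75),("red",75)):
    for p,a in blobs(im,M[k],(100,100,540,400),5):
        if a<400: print(k,p,a,ray(c,p,z)[0],ray(c,p,st["tool_pos"][2]-2.7)[0])
E
```

```text
time: 5.2
tool_pos: [504.9, 104.3, 153.0]
eef_rot: [179.9, 0.2, 177.8]
ft_force: [-0.5, 0.1, -1.4]
opening: 0.176
grasp_force: 30.0
time: 6.0
tool_pos: [513.1, -88.5, 149.8]
eef_rot: [-179.9, -0.1, 177.6]
ft_force: [-0.1, -0.1, -1.7]
opening: 0.175
grasp_force: 30.0
time: 6.4
tool_pos: [513.8, -85.0, 150.4]
eef_rot: [180.0, -0.0, -175.3]
ft_force: [-0.7, -0.4, -1.5]
opening: 0.178
grasp_force: 30.0
[513.82 -84.99 150.39] [ 179.96   -0.04 -175.31]
white [317.57 189.5 ] 70 [469.27 -88.68  75.  ] [456.59 -89.67 147.69]
white [101.   195.45] 11 [ 485.16 -232.87   75.  ] [ 467.29 -186.66  147.69]
white [336.64 223.87] 204 [491.88 -73.65  75.  ] [471.81 -79.55 147.69]
white [110.5 274.5] 6 [ 543.21 -233.22   75.  ] [ 506.33 -186.9   147.69]
white [119. 284.] 5 [ 550.4 -227.9   75. ] [ 511.17 -183.32  147.69]
white [127. 293.] 5 [ 557.34 -222.81   75.  ] [ 515.84 -179.9   147.69]
white [119.05 387.94] 199 [ 645.84 -238.01   75.  ] [ 575.38 -190.12  147.69]
white [510.  387.8] 10 [619.71  82.77  75.  ] [557.8   25.67 147.69]
white [517.25 387.5 ] 8 [618.93  88.65  75.  ] [557.27  29.63 147.69]
yellow [351.7 198.6] 86 [473.51 -65.31  75.  ] [459.45 -73.95 147.69]
yellow [259.33 355.17] 6 [ 604.31 -123.92   75.  ] [ 547.44 -113.38  147.69]
yellow [258.7  365.04] 47 [ 613.81 -124.18   75.  ] [ 553.83 -113.55  147.69]
yellow [379.24 368.45] 143 [609.27 -27.41  75.  ] [550.78 -48.45 147.69]
yellow [255.43 378.43] 7 [ 627.18 -126.5    75.  ] [ 562.82 -115.11  147.69]
yellow [254.67 382.83] 6 [ 631.66 -127.02   75.  ] [ 565.83 -115.46  147.69]
yellow [254.18 389.68] 22 [ 638.66 -127.27   75.  ] [ 570.54 -115.63  147.69]
yellow [380.58 393.96] 24 [634.61 -22.7   75.  ] [567.82 -45.28 147.69]
yellow [253.  396.6] 5 [ 645.89 -128.1    75.  ] [ 575.41 -116.18  147.69]
red [317.32 175.16] 31 [459.86 -89.62  75.  ] [450.26 -90.3  147.69]
red [375.05 222.48] 79 [488.73 -47.38  75.  ] [469.68 -61.89 147.69]
```

View pics/w3.png

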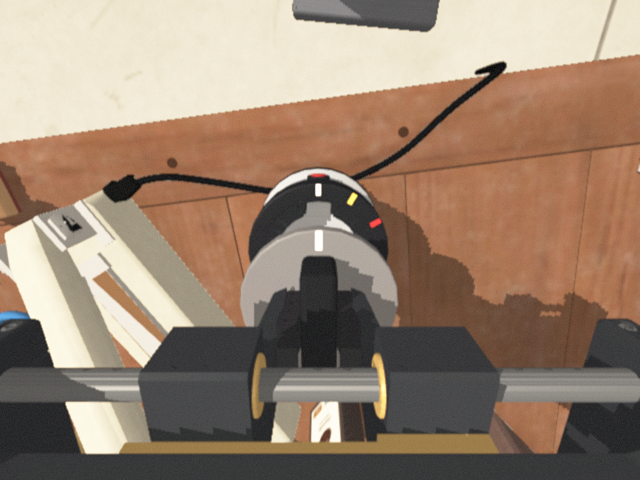

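The lid line (318,240) and the collar white mark (317.6,189.5) are in line. The computed lid axis is (514.5,-84.4) and the mouth is (514.2,-84.6), so I'll lower straight down, expecting TCP z of about 85.7 when seated.

```bash
python3 -m crank '[[[0,0,0.25],0,5],[[0,0,0.3],0,5],[[0,0,0.2],0,5],[[0,0,0.1],0,5],[[0,0,0.1],0,5],[[0,0,0],0,5]]'; python3 -m crank '[[[0,0,0.06],0,5],[[0,0,0.06],0,5],[[0,0,0.06],0,5],[[0,0,0],0,5]]'
```

```text
time: 7.05
tool_pos: [513.9, -85.7, 102.9]
eef_rot: [180.0, -0.0, -175.3]
ft_force: [-0.9, 0.1, -1.7]
opening: 0.176
grasp_force: 30.0
time: 7.45
tool_pos: [513.9, -85.8, 93.9]
eef_rot: [180.0, -0.0, -175.3]
ft_force: [0.4, -0.3, -0.8]
opening: 0.176
grasp_force: 30.0
```

```bash
python3 -m crank '[[[0,0,0.06],0,5],[[0,0,0.06],0,5],[[0,0,0.03],0,5],[[0,0,0],0,5]]'; python3 -m crank '[[[0,0,0.02],0,5],[[0,0,0.02],0,5],[[0,0,0],0,5]]'
```

```text
time: 7.85
tool_pos: [513.9, -85.8, 86.4]
eef_rot: [180.0, -0.0, -175.3]
ft_force: [0.6, 0.2, -1.8]
opening: 0.179
grasp_force: 30.0
time: 8.15
tool_pos: [514.2, -85.7, 85.6]
eef_rot: [-180.0, 0.0, -175.3]
ft_force: [-2.7, 0.2, 7.1]
opening: 0.179
grasp_force: 30.0
```

Seated at z 85.6 with contact force. Now I'll twist clockwise, which is + about tool z, in two stages.

```bash
python3 -m crank '[[[0,0,0],0,5],[[0,0,0],0.05,5],[[0,0,0],0.06,5],[[0,0,0],0.06,5],[[0,0,0],0.06,5],[[0,0,0],0.06,5],[[0,0,0],0,5]]'; python3 -c "
from rig import manip;print(manip.read_state()['torque'])"
```

```text
time: 8.85
tool_pos: [515.4, -85.6, 85.6]
eef_rot: [180.0, 0.2, 168.1]
ft_force: [1.1, 1.0, 7.8]
opening: 0.179
grasp_force: 30.0
[-0.04270417 -0.00042705 -0.07177309]
```

```bash
python3 -m crank '[[[0,0,0],0.06,5],[[0,0,0],0.06,5],[[0,0,0],0.06,5],[[0,0,0],0.06,5],[[0,0,0],0,5],[[0,0,0],0,5]]'; python3 - <<'E'
from h import *
st=manip.read_state();im=optics.snapshot("wrist");print(st["torque"],st["eef_rot"]);cv2.imwrite("pics/w4.png",im[:,:,::-1]);c=cam("wrist",st)
for k in("white","yellow","red"):
    for p,a in blobs(im,masks(im)[k],(150,100,500,330),10):
        if a<500:
            w=ray(c,p,83 if k=="white" else 75)[0];print(k,p,a,w,np.degrees(np.arctan2(-w[1]-85.3,514.2-w[0])))
E
```

```text
time: 9.45
tool_pos: [515.3, -85.8, 85.6]
eef_rot: [179.9, 0.1, 154.4]
ft_force: [0.3, -0.2, 7.0]
opening: 0.177
grasp_force: 30.0
[-0.16  0.01  0.05] [179.95   0.15 154.42]
white [271.31 222.54] 134 [467.84 -86.84  83.  ] 1.905812828750914
white [279.   265.85] 13 [488.59 -93.73  83.  ] 18.223563861892135
yellow [318.04 210.17] 152 [473.62 -65.67  75.  ] -25.818720057036234
red [276.88 198.1 ] 48 [459.88 -80.78  75.  ] -4.7575737597724
red [364.99 222.02] 139 [488.81 -47.6   75.  ] -56.044411770777266
```

View pics/w4.png

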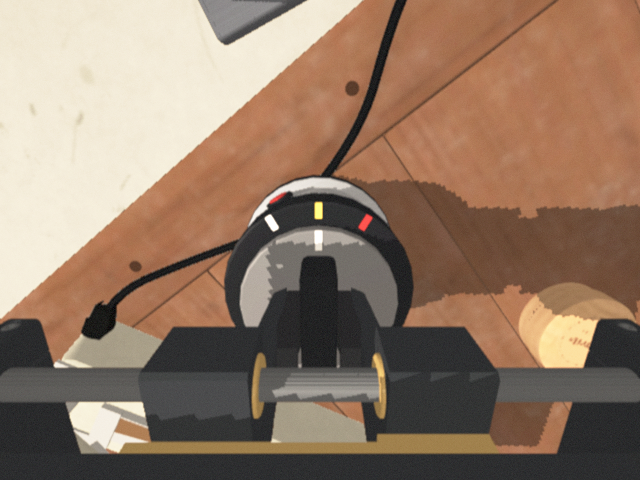

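The lid's white line (318,240) points straight at the yellow mark (318,210). The lid is flat on the collar and still gripped at 30 N, so I'm handing in.

```bash
python3 -m crank '[[[0,0,0],0,5],[[0,0,0],0,5],[[0,0,0],0,5]]'; python3 -c "
from rig import manip;print(manip.finish_job())"
```

```text
time: 9.8
tool_pos: [515.3, -85.8, 85.6]
eef_rot: [179.9, 0.1, 154.4]
ft_force: [0.6, -0.0, 5.8]
opening: 0.179
grasp_force: 30.0
the job is handed in; nothing more can be done
None
```

The lid is seated flat on the collar, twisted about 30° clockwise to the yellow mark and still gripped at 30 N; I handed the job in at 9.8 s, but no verdict came back.

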